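# Click the toy-shelf stop into its yellow notch

## Task

Close off the row of toy cars: push the white shelf stop along its rail with closed fingertips until it clicks into the notch with the yellow tag, and leave it clicked in there. If the blue-tagged notch comes first, push on through it; never run on past the yellow one. Push gently, do not grip the stop, and leave the toy cars and the glass tumbler where they stand.

Things in the scene. Friction and masses are not known exactly. Their poses are not given: they have to be found in the camera images.
- rail: Fixed aluminium rail on the shelf, 470 mm long, 30 mm wide, top 18 mm above the shelf (notch ridges to 22 mm: keep fingertips above). Origin at shelf height on its centre line; y runs along the rail, the way the stop must be pushed; x away from the robot. Rail from y = -215 to 255 mm, up to 0.3 rad turned. Toy cars stand on its +x side, up to an end plate 60 mm high at y = 252 mm.
- stop: White plastic shelf stop that only slides along the rail; axes as the rail's. Origin on the rail's centre line at shelf height, under the middle of its upright block: 34 mm (x) by 36 mm (y), from 26 to 78 mm above the shelf. From it a paddle reaches over the car row to x = 87 mm, y = 6 to 18 mm, 4 to 54 mm high. 0.13 to 0.25 kg. It starts at the rail's low-y end, before both notches.
- stop_face (a point): Centre of the flat face to push (34 mm wide), on the stop at y = -18 mm, 45 mm above the shelf; push it along the rail's +y. The stop slides with about 1 N on the bare rail; climbing each ridge of a notch takes about 5 N, and between the ridges the force dips to 1 N or less. It stays where it is left; within 5 mm of a notch's centre it settles in.
- stop_pin (a joint): Red spring pin, 12 mm across, through the top of the block. Value: its lift in m. 0 while on the bare rail or clicked into a notch (top 3 mm above the block), 0.0035 on top of a ridge.
- notch_yellow: Yellow clip on the rail with two ridges across it, 22 mm apart and 3.5 mm high; the notch is the dip between them. Origin midway between the ridges, on the rail's centre line at its top (18 mm above the shelf); axes as the rail's. The stop is clicked in when its origin is level with this one along y. A flat yellow tag, 36 by 30 mm, lies beside it on the shelf on the rail's -x side. The silver coupe stands about 60 mm farther along.
- notch_blue: The same clip with a blue tag, not wanted; it lies 60 to 115 mm before or beyond the yellow one along the rail.
- coupe_center (a point): Loose bystander. Point at its centre, 18 mm above the shelf. Silver die-cast coupe, 74 x 38 x 31 mm, the first of the row.
- buggy_center (a point): Loose bystander. Point at its centre, 18 mm above the shelf. Lime plastic buggy, 68 x 38 x 46 mm, second of the row.
- truck_center (a point): Loose bystander. Point at its centre, 18 mm above the shelf. Brown wooden tow truck, 76 x 40 x 44 mm, last of the row.
- tumbler_center (a point): Loose bystander: glass tumbler, 68 mm across, 95 mm high, well to the robot's right. Point at its centre, 47 mm above the shelf.

How it is judged:
At the end, for the whole second after the job is handed in: The stop stands at rest in the yellow notch: within 5 mm of its centre along the rail with the red pin down (lift under 1.5 mm); coupe, buggy, tow truck and tumbler within 10 mm of where they stood (y of stop in the frame of notch_yellow between -0.005 and 0.005 m and value of joint stop_pin below 0.0015 m and linear speed of stop below 0.005 m/s and distance of each of coupe_center, buggy_center, truck_center, tumbler_center from where it was at the start of the episode below 0.01 m); the robot touches nothing.
It fails at once if the stop is run out past the yellow notch (more than 14 mm beyond its centre) (y of stop in the frame of notch_yellow above 0.014 m).
It fails at once if the stop is gripped or rammed (fingers press it with more than 30 N) (contact force between the fingers and stop above 30 N).
It fails at once if a toy car or the tumbler is moved more than 10 mm, lifted or knocked over (distance of any of coupe_center, buggy_center, truck_center, tumbler_center from where it was at the start of the episode above 0.01 m).
It also fails if it takes over 48 s, if anything falls off the work surface, if the arm or the gripper's body presses on something with over 40 N, if the wrist force passes 120 N, or if a joint passes its speed limit or range.

## Robot

A 6-joint arm with a two-finger parallel gripper is mounted at the origin on the work surface. World frame = base frame: x ahead of the robot, y to its left, z up, the work surface at z = 0. Lengths are in m, angles in rad, forces in N, time in s.
With the tool pointing down it reaches from about 0.225 to 0.875 m from the base axis. Payload 3.4 kg.
Tool frame: the origin (TCP) lies at the very end of the fingers, on their centre line; the grasp point (between the pads) lies 19 mm behind it; z points along the fingers, y is the line along which they close (so a half turn about z gives the same grasp; the last joint's range is limited). The gripper opens to 85 mm and grips with 20 to 120 N. Pads are 22 mm wide; open, the fingers measure 114 mm over their backs; the gripper's body (76 mm by 85 mm) begins 54 mm behind the grasp point. The pads swing forward as they close: fully open they stand 13 mm farther back than shut.
Start: joints at [-0.121, 0.276, 1.505, -0, 1.361, -0.121], TCP at [0.575, -0, 0.198] pointing down, gripper open.
Joint ranges: [-2.89, 2.89], [-0.75, 2.08], [0.22, 2.7], [-1.18, 4.32], [0.11, 2.71], [-2.7, 2.7]. Speed limits (rad/s): [2.57, 2.57, 3.14, 3.14, 3.14, 3.14].

## Interface

Orientations are given as a unit quaternion [w, x, y, z].
In Python, from rig import manip, get_image, camera_info gives the robot as it stands. The module is installed in compiled form; this text tells all that it offers.
- The arm moves only by the shell command python3 -m crank 'ROWS' [FORCE]. ROWS is a JSON object of lists of equal length, an entry for each row: "translation": the shift along the tool's x, y, z in mm, a list of three; "roll": the turn about the tool's z in rad; "fingers": the opening, from 0 (shut) to 1 (fully open). A call has 1 to 8 rows; each row shifts and turns the commanded pose from where the row before left it, along the tool's axes as they then stand; what a row does not reach is not made up. A row lasts 1/10 s, in which the tool goes at most 50 mm and 8.59 degrees, less where a joint would pass 70% of its speed; a pose out of reach is approached as far as the arm can. A call is refused whole if a number of a shift passes 50 or a number of a turn 0.15, either way. A call with a gripper value outside its range is refused whole. The fingers move at their own pace and stop on an object; FORCE is the grip in N (left out, the last holds). Time passes only in rows, so rows that do not move let the fingers close. It gives the time, the measured TCP pose, the force, the opening and the grip force at its end, in the units of the state.
- manip.get_state(): the state, without advancing time (a new reading comes with each control period).
- get_image(name): name is "scene" or "side" or "wrist"; returns the picture (400x640x3 uint8, blue, green, red); there is no depth.
- camera_info(name): a dict with "mtx" (3x3 intrinsics, pixels), "rvec" (rotation vector, rad) and "tvec" (3), from world to camera coordinates, as OpenCV has them. Camera axes: x right, y down, z forward; pixel columns grow to the right and rows downward; lengths in m; the calibration is good to about 2 mm. A picture is of the moment at which its call begins: read the wrist's pose just before it. camera_info takes no time and is no camera call; for the wrist camera it gives the pose at the moment of the call.
- manip.sign_off(): hands the job in; it is judged then, once.
The state is a dict: "clock": time; "qpos": joint angles; "qd": joint speeds; "effort": joint torques, N m; "position": TCP position; "ee_rot": TCP orientation; "contact_force": force on the tool from outside, world axes, zero at the start; "moment": the same for the moment, N m; "width": finger opening in m; "gripper_force": force on a finger pad.
Only numpy, scipy, OpenCV 4.12 (cv2) and the standard library are available. Lean on these libraries where they do the work, as an engineer would, in place of code of your own. Each camera call takes 0.05 s, during which the arm holds its last target. There are 200 camera calls.

## Working session

There is one attempt and no reset: what is moved stays moved. The work goes in short steps, Python scripts to look and compute and a shell command to move; the robot and the scene stay as the last step left them, time stands still between calls to the robot, and variables do not carry over. Pictures are saved under pics/ and viewed, at most 10 in all, crops included, and the job is handed in when it is done.

```bash
mkdir -p pics; python3 - <<'E'
from rig import manip,get_image,camera_info
import cv2,numpy as np
for n in("scene","side"):
    im=get_image(n);cv2.imwrite(f"pics/{n}0.png",im)
    c=camera_info(n);R=cv2.Rodrigues(np.array(c["rvec"],float))[0];print(n,np.round(-R.T@np.array(c["tvec"]).ravel(),3),np.round(R[2],2))
print(manip.get_state())
E
```

```text
scene [ 0.991 -0.793  1.263] [-0.29  0.49 -0.82]
side [ 0.119 -0.905  0.61 ] [ 0.39  0.77 -0.51]
{'clock': 0.1, 'qpos': array([-1.20999015e-01,  2.76543631e-01,  1.50601521e+00, -3.85565033e-05,
        1.36070654e+00, -1.20995408e-01]), 'qd': array([ 0.0002879 , -0.00124326, -0.00124571, -0.00039008,  0.00023837,
       -0.00087162]), 'effort': array([ 1.55745878e-03, -4.17697620e+01, -2.46405226e+01, -1.74112388e-04,
        5.80947395e-03,  2.85749664e-07]), 'position': array([5.74467315e-01, 4.48447268e-05, 1.97416031e-01]), 'ee_rot': array([-6.46835441e-04,  7.07104955e-01,  7.07108113e-01, -5.30533462e-04]), 'contact_force': array([-0.55597607, -0.88713883,  0.08045871]), 'moment': array([ 0.03351078, -0.03168286,  0.00817671]), 'gripper_force': 0.0, 'width': 0.08524349531922241}
```

View pics/scene0.png

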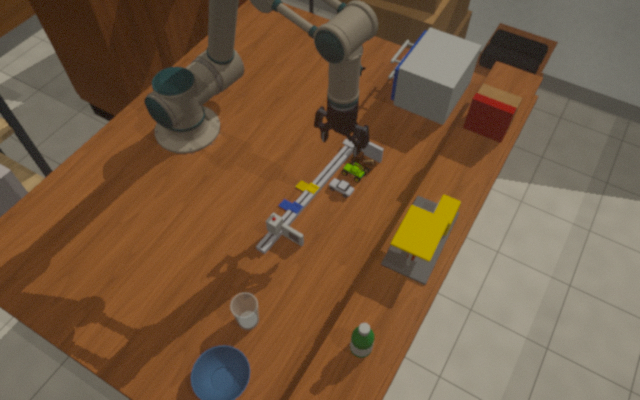

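View pics/side0.png

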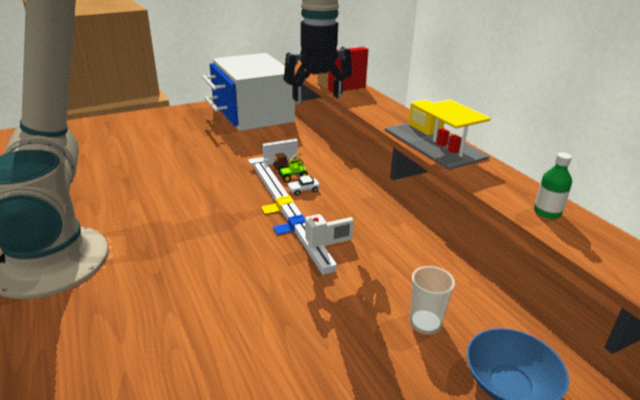

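The rail runs from about (262,247) to (350,147) in the scene view. The stop with its red pin is at (275,220), the blue tag comes first at (290,207), then the yellow tag at (307,187). In the side view the pin is at about (316,219), blue at (288,226) and yellow at (278,205).

```bash
cat >h.py <<'E'
from rig import manip,get_image,camera_info
import cv2,numpy as np
RNG={'y':((22,140,100),(34,255,255)),'b':((105,150,80),(125,255,255)),'r':((0,150,80),(6,255,255))}
def cam(n):
    c=camera_info(n);return np.array(c["mtx"],float),cv2.Rodrigues(np.array(c["rvec"],float))[0],np.array(c["tvec"],float).ravel()
def P(c):return c[0]@np.c_[c[1],c[2]]
def ray(c,p,z):
    d=c[1].T@np.linalg.inv(c[0])@np.array([p[0],p[1],1.]);o=-c[1].T@c[2];return o+d*(z-o[2])/d[2]
def blobs(im,k,roi=(0,0,640,400),mn=4):
    m=cv2.inRange(cv2.cvtColor(im,cv2.COLOR_BGR2HSV),*RNG[k])
    if k=='r': m|=cv2.inRange(cv2.cvtColor(im,cv2.COLOR_BGR2HSV),(174,150,80),(180,255,255))
    q=np.zeros_like(m);x,y,X,Y=roi;q[y:Y,x:X]=m[y:Y,x:X]
    n,l,s,ce=cv2.connectedComponentsWithStats(q)
    o=[(int(s[i,4]),ce[i],s[i,:4]) for i in range(1,n) if s[i,4]>=mn]
    return sorted(o,key=lambda t:-t[0])
def tri(ca,pa,cb,pb):
    X=cv2.triangulatePoints(P(ca),P(cb),np.array(pa,float).reshape(2,1),np.array(pb,float).reshape(2,1)).ravel();return X[:3]/X[3]
E
python3 - <<'E'
from h import *
np.set_printoptions(precision=4,suppress=True)
a=cv2.imread("pics/scene0.png");b=cv2.imread("pics/side0.png");ca,cb=cam("scene"),cam("side")
for k in'ybr':
    A=blobs(a,k,(255,170,330,250));B=blobs(b,k,(255,190,330,240))
    print(k,[(t[0],t[1]) for t in A[:3]],[(t[0],t[1]) for t in B[:3]])
    if A and B: print(' tri',tri(ca,A[0][1],cb,B[0][1]),'z0',ray(ca,A[0][1],0),ray(cb,B[0][1],0))
print('rail low',ray(ca,(262,247),.018),'high',ray(ca,(350,147),.018),'tumbler',ray(ca,(248,321),0))
c=cam("wrist");print('wristcam',-c[1].T@c[2],c[1])
E
```

```text
y [(177, array([307.0791, 186.7288]))] [(272, array([276.8015, 204.4375]))]
 tri [ 0.4717 -0.0034  0.0067] z0 [0.4686 0.0013 0.    ] [0.4757 0.006  0.    ]
b [(101, array([290.0099, 205.8812]))] [(261, array([289.3525, 224.341 ]))]
 tri [ 0.4657 -0.0895  0.0066] z0 [ 0.4625 -0.0853  0.    ] [ 0.4695 -0.0814  0.    ]
r [(4, array([273.5, 218.5]))] [(11, array([315.6364, 218.9091]))]
 tri [ 0.4792 -0.1879  0.0767] z0 [ 0.4455 -0.1479  0.    ] [ 0.5311 -0.0862  0.    ]
rail low [ 0.4787 -0.2524  0.018 ] high [0.5101 0.1943 0.018 ] tumbler [ 0.5655 -0.4448  0.    ]
wristcam [0.5751 0.0737 0.3734] [[ 1.      0.0003 -0.0013]
 [ 0.0007 -0.9563  0.2925]
 [-0.0012 -0.2925 -0.9563]]
```

```bash
python3 -m crank '{"translation":[[-25,-25,0],[-25,-25,0],[-25,-25,0],[-25,-25,0],[0,0,0],[0,0,0]],"roll":[0,0,0,0,0,0],"fingers":[0,0,0,0,0,0]}' 20
python3 - <<'E'
from h import *
import pickle
c=cam("wrist");im=get_image("wrist");cv2.imwrite("pics/w1.png",im);pickle.dump(c,open("w1.pkl","wb"))
E
```

```text
clock: 0.7
position: [0.4748, -0.1002, 0.1982]
ee_rot: [-0.0, 0.708, 0.706, 0.0]
contact_force: [-0.1, 0.2, -0.3]
width: -0.0001
gripper_force: 0.0
```

View pics/w1.png

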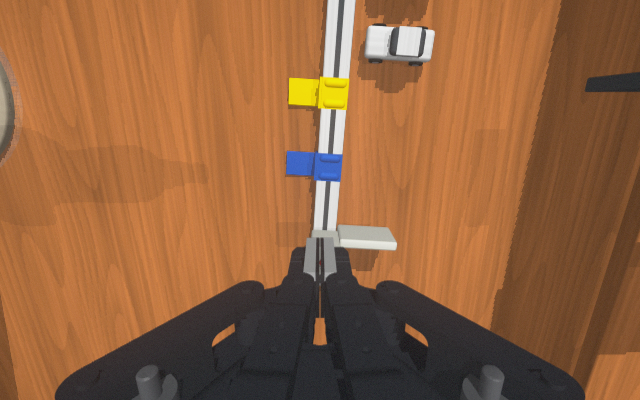

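The wrist view shows the yellow clip at (333,93), the blue clip at (328,167), the coupe at (400,44) and the stop's paddle at (365,237). The block is hidden by the fingers. I'll back off along -y for the second view.

```bash
python3 -m crank '{"translation":[[-30,0,0],[-30,0,0],[-25,0,0],[0,0,0],[0,0,0]],"roll":[0,0,0,0,0],"fingers":[0,0,0,0,0]}'
python3 - <<'E'
from h import *
import pickle
c=cam("wrist");im=get_image("wrist");cv2.imwrite("pics/w2.png",im);pickle.dump(c,open("w2.pkl","wb"))
np.set_printoptions(precision=4,suppress=True)
c1=pickle.load(open("w1.pkl","rb"));i1=cv2.imread("pics/w1.png")
for k in'ybr':
  for n,(C,I) in enumerate(((c1,i1),(c,im))):
    print(k,n+1,[(t[0],t[1],t[2]) for t in blobs(I,k,(200,0,450,300),20)[:3]])
E
```

```text
clock: 1.25
position: [0.4757, -0.1843, 0.1978]
ee_rot: [-0.001, 0.707, 0.707, 0.0]
contact_force: [0.8, 0.4, 0.2]
width: 0.0001
gripper_force: 0.0
y 1 [(1740, array([318.9856,  92.2914]), array([288,  76,  61,  34], dtype=int32))]
y 2 [(1737, array([317.1681,  13.1002]), array([285,   0,  65,  30], dtype=int32))]
b 1 [(673, array([327.2912, 166.844 ]), array([314, 152,  28,  29], dtype=int32)), (566, array([299.288 , 162.7845]), array([287, 152,  27,  23], dtype=int32))]
b 2 [(1552, array([313.404 ,  93.3415]), array([283,  78,  60,  33], dtype=int32))]
r 1 []
r 2 [(87, array([323.3563, 190.4138]), array([318, 186,  11,  10], dtype=int32))]
```

View pics/w2.png

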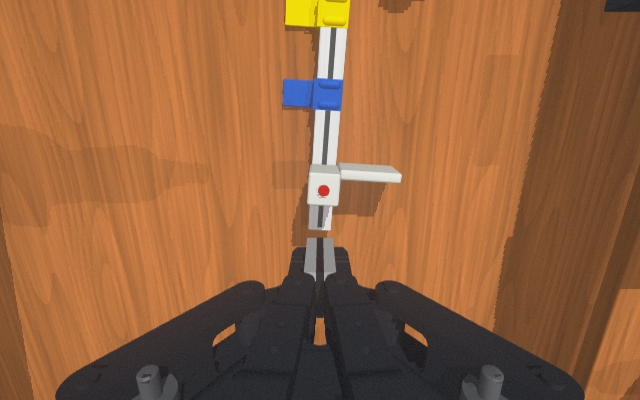

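The pin is at (323,190), with the block spanning columns 308–340. The fingertips at (320,240) are clear behind the block, the blue clip is at (328,94), and yellow is cut off at the top edge.

```bash
python3 - <<'E'
from h import *
import pickle
np.set_printoptions(precision=4,suppress=True)
c1=pickle.load(open("w1.pkl","rb"));i1=cv2.imread("pics/w1.png")
c2=pickle.load(open("w2.pkl","rb"));i2=cv2.imread("pics/w2.png")
a=cv2.imread("pics/scene0.png");ca=cam("scene")
def rightpart(I,k,x0):
    b=blobs(I,k,(x0,0,360,230),20)[0];x,y,w,h=b[2];return np.array([x+w/2-.5,y+h/2-.5]),b
y1,_=rightpart(i1,'y',320);b1,_=rightpart(i1,'b',315);b2,_=rightpart(i2,'b',314)
print(y1,b1,b2)
print('blue tri',tri(c1,b1,c2,b2))
Y=ray(c1,y1,.020);B=ray(c1,b1,.020);B2=ray(c2,b2,.020);print('Y',Y,'B',B,B2)
pin2=(323.4,190.4);print('pin tri',tri(c2,pin2,ca,(273.5,218.5)),'pin ray .081',ray(c2,pin2,.081))
print('block top front/back edge',ray(c2,(324,174),.078),ray(c2,(323,205),.078))
# rail edges in w1 between clips & above
g=cv2.cvtColor(i1,cv2.COLOR_BGR2HSV)
for r in (10,30,50,125,135,200,215):
    m=np.where(g[r,300:370,1]<60)[0]+300
    print(r,m.min(),m.max(),ray(c1,((m.min()+m.max())/2,r),.018))
cr=np.hstack([cv2.resize(i1[65:190,280:360],None,fx=4.5,fy=4.5,interpolation=cv2.INTER_CUBIC),cv2.resize(i2[65:190,280:360],None,fx=4.5,fy=4.5,interpolation=cv2.INTER_CUBIC)])
cv2.imwrite("pics/crop.png",cr)
E
```

```text
[334.   92.5] [328. 166.] [328.  94.]
blue tri [ 0.4858 -0.0955  0.0151]
Y [ 0.4919 -0.0101  0.02  ] B [ 0.4857 -0.0945  0.02  ] [ 0.4857 -0.0957  0.02  ]
pin tri [ 0.4812 -0.1908  0.0836] pin ray .081 [ 0.4801 -0.1922  0.081 ]
block top front/back edge [ 0.4807 -0.1756  0.078 ] [ 0.4798 -0.2091  0.078 ]
10 327 354 [0.4978 0.0723 0.018 ]
30 326 369 [0.5057 0.0534 0.018 ]
50 324 369 [0.5051 0.0339 0.018 ]
125 320 344 [ 0.4901 -0.0461  0.018 ]
135 319 343 [ 0.489  -0.0576  0.018 ]
200 315 337 [ 0.4835 -0.1386  0.018 ]
215 314 336 [ 0.4823 -0.1588  0.018 ]
```

View pics/crop.png

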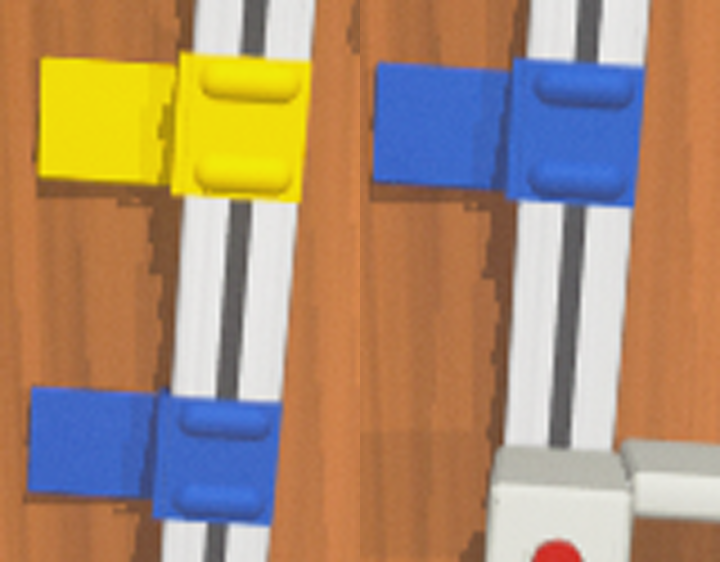

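The crop shows that each clip's two ridges are symmetric in it. The midpoint between the yellow ridges is at about (335,93.4) in w1. The rail is yawed about -0.068. The stop origin is at y≈-0.192, blue at -0.095 and yellow at -0.010.

```bash
python3 -m crank '{"translation":[[-30,0,0],[-32,0,0],[0,0,30],[0,0,35],[0,0,35],[0,0,30],[0,0,25],[0,0,0]],"roll":[0,0,0.068,0,0,0,0,0],"fingers":[0,0,0,0,0,0,0,0]}'
python3 - <<'E'
from h import *
cv2.imwrite("pics/w3.png",get_image("wrist"));s=manip.get_state();print(s['position'],s['contact_force'])
p=s['position'];print('rail offset mm',1e3*(p[0]-(.4901+.068*(p[1]+.0461))))
E
```

```text
clock: 2.1
position: [0.4728, -0.2437, 0.0401]
ee_rot: [-0.004, 0.73, 0.683, -0.001]
contact_force: [0.1, -0.2, 0.0]
width: -0.0001
gripper_force: 0.0
[ 0.47431611 -0.24496909  0.04206627] [-0.00557347 -0.23827264 -0.73084721]
rail offset mm -2.2607929480596978
```

View pics/w3.png

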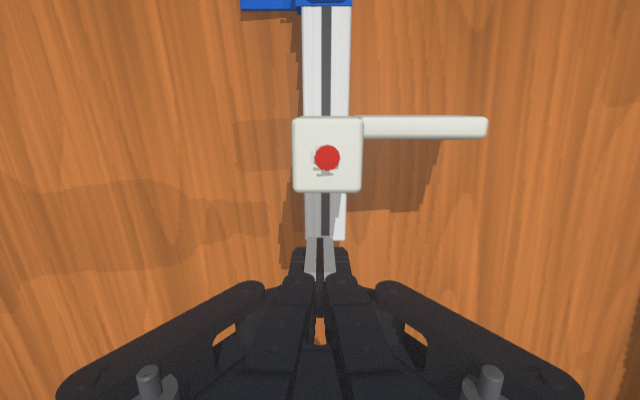

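The rail is vertical in the image and the fingertips are behind the face on the centre line, with about 20 mm to go.

```bash
python3 -m crank '{"translation":[[6,2,0],[6,0,0],[4,0,0],[3,0,0],[3,0,0],[3,0,0],[3,0,0],[3,0,0]],"roll":[0,0,0,0,0,0,0,0],"fingers":[0,0,0,0,0,0,0,0]}'
cat >look.py <<'E'
from h import *
import sys
np.set_printoptions(precision=4,suppress=True)
c=cam("wrist");im=get_image("wrist");cv2.imwrite(f"pics/{sys.argv[1]}.png",im)
s=manip.get_state();u=np.array([.068,1,0])/np.hypot(.068,1);Y=np.array([.4918,-.0105,0])
al=lambda p:1e3*float((np.array(p)-Y)@u)
r=blobs(im,'r',(280,60,380,235),15);lat=lambda p:1e3*(p[0]-Y[0]-.068*(p[1]-Y[1]))
print('t',s['clock'],'tcp',s['position'],'along',al(s['position']),'lat',lat(s['position']),'F',s['contact_force'])
if r: q=ray(c,r[0][1],.081);print('pin',r[0][1],r[0][0],q,'along yellow mm',al(q),'tcp-to-pin',al(q)-al(s['position']))
E
python3 look.py l1
```

```text
clock: 2.95
position: [0.4792, -0.2164, 0.0433]
ee_rot: [0.0, 0.731, 0.683, -0.0]
contact_force: [0.3, -1.9, 0.4]
width: 0.0
gripper_force: 0.5
t 3.0 tcp [ 0.4791 -0.2159  0.0433] along -205.7631305438832 lat 1.2983727888936092 F [ 1.1998 -0.7412  0.7258]
pin [317.1546 206.1945] 401 [ 0.4803 -0.1894  0.081 ] along yellow mm -179.30456584773256 tcp-to-pin 26.45856469615063
```

```bash
python3 -m crank '{"translation":[[5,0,0],[8,0,0],[10,0,0],[10,0,0],[10,0,0],[8,0,0],[6,0,0],[3,0,0]],"roll":[0,0,0,0,0,0,0,0],"fingers":[0,0,0,0,0,0,0,0]}'
python3 look.py l2
```

```text
clock: 3.8
position: [0.4833, -0.1555, 0.0433]
ee_rot: [0.0, 0.73, 0.683, 0.0]
contact_force: [-0.5, -0.5, 1.3]
width: 0.0001
gripper_force: 0.7
t 3.85 tcp [ 0.4832 -0.1553  0.0432] along -145.05602741137818 lat 1.2193103680476631 F [ 0.1855 -0.1684  0.2185]
pin [317.0918 206.2829] 403 [ 0.4843 -0.1286  0.081 ] along yellow mm -118.33824304365618 tcp-to-pin 26.717784367722004
```

```bash
for k in 1; do python3 -m crank '{"translation":[[5,0,0],[5,0,0],[4,0,0],[3,0,0],[3,0,0],[3,0,0],[3,0,0],[3,0,0]],"roll":[0,0,0,0,0,0,0,0],"fingers":[0,0,0,0,0,0,0,0]}'; done; python3 look.py l3
python3 -m crank '{"translation":[[3,0,0],[3,0,0],[3,0,0],[3,0,0],[3,0,0],[3,0,0],[3,0,0],[2,0,0]],"roll":[0,0,0,0,0,0,0,0],"fingers":[0,0,0,0,0,0,0,0]}'; python3 look.py l4
```

```text
clock: 4.65
position: [0.4851, -0.1265, 0.0431]
ee_rot: [-0.001, 0.731, 0.682, 0.0]
contact_force: [-0.2, -0.4, -0.3]
width: 0.0002
gripper_force: 0.0
t 4.7 tcp [ 0.485  -0.1261  0.043 ] along -115.77280869699459 lat 1.0813752780402495 F [0.0199 0.9206 0.4258]
pin [316.9927 201.6585] 410 [ 0.4864 -0.0971  0.081 ] along yellow mm -86.80825828324558 tcp-to-pin 28.96455041374901
clock: 5.5
position: [0.4866, -0.1035, 0.0431]
ee_rot: [-0.0, 0.731, 0.683, 0.0]
contact_force: [-0.9, 0.5, -0.3]
width: -0.0002
gripper_force: 0.0
t 5.55 tcp [ 0.4866 -0.1035  0.0431] along -93.08762092801156 lat 1.1397165417041693 F [-0.2125 -0.1086  0.2261]
pin [317.0517 203.5197] 406 [ 0.4878 -0.0752  0.081 ] along yellow mm -64.80859912261964 tcp-to-pin 28.27902180539192
```

```bash
python3 -m crank '{"translation":[[5,0,0],[7,0,0],[7,0,0],[7,0,0],[7,0,0],[5,0,0],[4,0,0],[2,0,0]],"roll":[0,0,0,0,0,0,0,0],"fingers":[0,0,0,0,0,0,0,0]}'; python3 look.py l5
```

```text
clock: 6.35
position: [0.4897, -0.0601, 0.0432]
ee_rot: [0.0, 0.731, 0.683, 0.0]
contact_force: [0.2, -1.1, -0.2]
width: 0.0002
gripper_force: 0.5
t 6.4 tcp [ 0.4897 -0.06    0.0432] along -49.47861637809001 lat 1.294933755134372 F [0.5271 1.0253 0.5527]
pin [316.6708 206.1155] 407 [ 0.4906 -0.0331  0.081 ] along yellow mm -22.592215016123266 tcp-to-pin 26.886401361966744
```

View pics/l5.png

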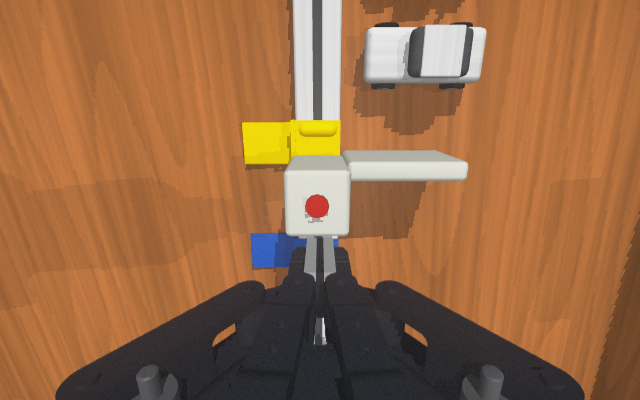

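The far yellow ridge is at (318,129), the stop's pin is at (317,206) just before the near ridge, and the coupe is clear. I'll check the notch centre from this closer view and creep forward.

```bash
python3 - <<'E'
from h import *
c=cam("wrist");u=np.array([.068,1,0])/np.hypot(.068,1)
for p,z in(((318,129),.0215),((318,120.5),.018)):
    q=ray(c,p,z);print(q,1e3*(q-[.4918,-.0105,0])@u)
E
python3 -m crank '{"translation":[[2,0,0],[2,0,0],[2,0,0],[2,0,0],[1,0,0],[1,0,0],[1,0,0],[1,0,0]],"roll":[0,0,0,0,0,0,0,0],"fingers":[0,0,0,0,0,0,0,0]}'; python3 look.py l6
```

```text
[4.93278899e-01 2.21178721e-04 2.15000000e-02] 10.796810406048845
[0.49362433 0.00546289 0.018     ] 16.04987626988288
clock: 7.2
position: [0.4906, -0.0482, 0.0433]
ee_rot: [-0.0, 0.731, 0.682, 0.0]
contact_force: [-0.6, -1.9, 1.4]
width: -0.0001
gripper_force: 1.0
t 7.25 tcp [ 0.4906 -0.0479  0.0433] along -37.441294101282445 lat 1.3553661879258119 F [-1.1708 -1.4704  1.073 ]
pin [316.4899 207.4989] 447 [ 0.4914 -0.0219  0.081 ] along yellow mm -11.388141751516233 tcp-to-pin 26.05315234976621
```

```bash
python3 -m crank '{"translation":[[1,0,0],[1,0,0],[1,0,0],[1,0,0],[0,0,0]],"roll":[0,0,0,0,0],"fingers":[0,0,0,0,0]}'; python3 look.py l7
```

```text
clock: 7.75
position: [0.4908, -0.0443, 0.0431]
ee_rot: [-0.0, 0.731, 0.683, 0.0]
contact_force: [-0.5, 0.2, -0.1]
width: -0.0
gripper_force: 0.0
t 7.8 tcp [ 0.4908 -0.0444  0.0431] along -33.877616376705596 lat 1.3145726511071147 F [ 0.5791 -0.5478  0.3387]
pin [316.5783 196.0024] 415 [ 0.492 -0.012  0.081] along yellow mm -1.4801187192828436 tcp-to-pin 32.397497657422754
```

The pin jumped ahead and dropped, so the stop has clicked in. I'll back off, lift and verify.

```bash
python3 -m crank '{"translation":[[-10,0,0],[-20,0,0],[-20,0,0],[0,0,-40],[0,0,-40],[0,0,-40],[0,0,0],[0,0,0]],"roll":[0,0,0,0,0,0,0,0],"fingers":[0,0,0,0,0,0,0,0]}'; python3 look.py l8; python3 - <<'E'
from h import *
a=get_image("scene");b=get_image("side");o=cv2.imread("pics/scene0.png")
w=cv2.imread("pics/l8.png")
v=np.vstack([cv2.resize(w[40:260,200:500],(400,293)),cv2.resize(b[120:280,220:440],(400,291))]);cv2.imwrite("pics/final.png",v)
A=blobs(a,'r',(255,150,340,250));B=blobs(b,'r',(255,180,330,240));print(A[:1],B[:1])
if A and B:print(tri(cam("scene"),A[0][1],cam("side"),B[0][1]))
E
```

```text
clock: 8.6
position: [0.4878, -0.0953, 0.164]
ee_rot: [0.001, 0.731, 0.682, 0.0]
contact_force: [0.9, -0.1, -0.6]
width: 0.0006
gripper_force: 0.0
t 8.65 tcp [ 0.4868 -0.0948  0.1627] along -84.43817674037422 lat 0.6848984553124247 F [-0.323  -0.0024 -0.7376]
pin [316.9521  95.8836] 146 [ 0.492  -0.0124  0.081 ] along yellow mm -1.9140194248717448 tcp-to-pin 82.52415731550248
[] []
```

View pics/final.png

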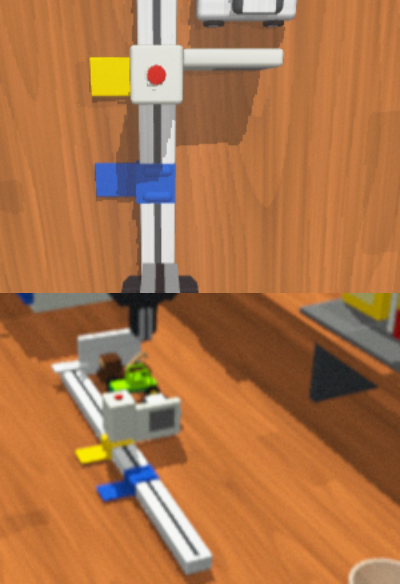

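The stop sits over the yellow clip at -1.9 mm from its centre with the pin down. The coupe and the other cars are undisturbed and the gripper is clear.

```bash
python3 -c "
from rig import manip
print(manip.sign_off())"
```

```text
the job is handed in; nothing more can be done
None
```

The job is handed in: the white stop was pushed through the blue notch and clicked into the yellow one, measured about 2 mm from its centre with the pin down, with the cars and tumbler left alone and the gripper clear; sign-off gave no pass/fail verdict.

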